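# Seat a bundle of fan ribs in the press jig and snap its toggle clamp over

## Robot

A 6-joint arm with a two-finger parallel gripper is mounted at the origin on the work surface. World frame = base frame: x ahead of the robot, y to its left, z up, the work surface at z = 0. Lengths are in m, angles in degrees, forces in N, time in s.
With the tool pointing down it reaches from about 0.4 to 0.825 m from the base axis. Payload 7 kg.
Tool frame: the origin (TCP) lies on the centre line of the jaws, within the pads' length; the fingertips stand 19 mm ahead of it and the grasp point (between the pads) is the TCP (r.tip_extent is the distance from the TCP to the fingertips, in m); z points along the fingers, y is the line along which they close (so a half turn about z gives the same grasp; the last joint's range is limited). The gripper opens to 88 mm and grips with 3 to 60 N. Pads are 19 mm wide; open, the fingers measure 130 mm over their backs; the gripper's body (78 mm by 193 mm) begins 47 mm behind the grasp point.
Start: joints at [-53.623, 20.546, 0.682, 0, -70.136, -16.507], TCP at [0.229, -0.635, 0.246] pointing down, gripper open.
Joint ranges: [-176.03, 176.03], [-82.01, 121.73], [-58.28, 71.71], [-173.87, 95.51], [-174.79, -0.11], [-173.66, 173.66]. Speed limits (degrees/s): [136.94, 136.94, 172.46, 180, 180, 180].

## Interface

Orientations are given as [roll, pitch, yaw] about the fixed x, y, z axes, in that order (R = Rz(yaw) Ry(pitch) Rx(roll)).
In Python, from plant import r gives the robot as it stands. The module is installed in compiled form; this text tells all that it offers.
- The arm moves only by the tool jog_arm, never from a script. Its argument "deltas" is a list that holds one entry, the list of rows, each a list of 5 numbers: the opening, from -1 (shut) to 1 (fully open), then the shift along the world's x, y, z in cm, then the turn about the world's z in rad. In form: [[[claw, dx, dy, dz, turn], ...]]. A call has 1 to 8 rows; each row shifts and turns the commanded pose from where the row before left it; what a row does not reach is not made up. A row lasts 1/8 s, in which the tool goes at most 62.5 mm and 10.7 degrees, less where a joint would pass 70% of its speed; a pose out of reach is approached as far as the arm can. A call with a gripper value outside its range is refused whole. The fingers move at their own pace and stop on an object; "force" is the grip in N (left out, the last holds). Time passes only in rows, so rows that do not move let the fingers close. It gives the time, the measured TCP pose, the force, the opening and the grip force at its end, in the units of the state.
- r.get_state(): the state, without advancing time (a new reading comes with each control period).
- r.capture(name): name is "scene" or "top"; returns the picture (400x640x3 uint8, blue, green, red); there is no depth.
- r.camera_info(name): a dict with "fx", "fy", "cx", "cy" (pixels), "k1" (the pictures are not rectified: a ray, as slopes to the right and down, at radius r is drawn at 1 + k1 r^2 times it, then the intrinsics apply), "view" (4x4, takes a point from world to camera coordinates). Camera axes: x right, y up, looking along -z (the intrinsics and any distortion apply to the point x, -y, -z); pixel columns grow to the right and rows downward; lengths in m; the calibration is good to about 2 mm. A picture is of the moment at which its call begins. camera_info takes no time and is no camera call.
- r.close_job(): hands the job in; it is judged then, once.
The state is a dict: "time_s": time; "joints": joint angles; "qd": joint speeds; "joint_torque": joint torques, N m; "tcp_pos": TCP position; "eef_rot": TCP orientation; "contact_force": force on the tool from outside, world axes, zero at the start; "moment": the same for the moment, N m; "gripper_width": finger opening in m; "gripper_force": force on a finger pad.
Only numpy, scipy, OpenCV 4.12 (cv2) and the standard library are available. Lean on these libraries where they do the work, as an engineer would, in place of code of your own. Each camera call takes 0.05 s, during which the arm holds its last target. There are 200 camera calls.

## Task

Lay the bundle of bamboo fan ribs in the channel of the wooden press jig, slide it up to the stop screw at its end and press it home against the screw for a moment with a steady push of about 11 newtons (a good kilogram, never half as much again), and leave it there. Then push the black crossbar of the jig's lever over its centre so that the clamp snaps shut with its rubber foot holding the ribs down: feel for the snap and do not force the lever on against the ribs. Leave the other things on the bench where they are.

Things in the scene. Friction and masses are not known exactly. Their poses are not given: they have to be found in the camera images.
- ribs: Loose bundle of pale bamboo fan ribs: one rigid block 30 (its x) x 140 (its y, the length) x 26 mm high, about 0.1 kg, striped lengthwise, two paper bands round it. Origin at the centre of its underside. Both ends are alike: either may face the stop. It starts lying on the bench. Take it across its 30 mm width.
- jig: Press jig fixed to the bench: pale wooden base 100 (x) x 240 (y, from -170 to +70) x 16 mm high. Origin at bench height under the stop's face; z up. A straight channel runs along jig y at x = 0: floor at z 16 mm, between rails 37 mm apart and 6 mm high (tops at z 22), from y -160 to -10 mm, open at its -y end. Behind the stop (y +9 to +45) a steel bracket, 68 mm high, carries the clamp.
- ribs_home (a point): Point on the channel floor at jig (0, -70, 16) mm, axes as the jig's. When home, the ribs lie along jig y on the floor with one end against the stop screw; the middle of their underside (their origin) is then 4 to 22 mm short of this point (jig y -74 to -92 mm), as the screw is set. Sliding them in the channel takes only about 1 N.
- end_stop: Steel end stop, 50 (x) x 9 (y) x 18 mm high, on the jig's base; origin at the middle of the lower edge of its face to jig -y. In it a brass stop screw, head 18 mm across, centre 12 mm above the channel floor, sticks out of that face by 4 to 22 mm: set anew each time, not measured, rigid. The ribs must press on it with over 6 N for 0.2 s; about 11 N is right, over 17 N spoils the rib ends.
- clamp_pivot (a point): Pivot of the clamp lever, at jig (0, 25, 55) mm, its axis along jig x. The lever is an elbow: an upright handle 85 mm long ending in a crossbar, and an arm of 55 mm with a rubber foot (18 mm across) that comes down on the ribs, 30 mm in front of the stop. Open, the foot hangs over the channel end, out to jig y -27 mm, 82 to 110 mm above the bench: lay the ribs down short of it, then slide.
- clamp (a joint): Lever angle, rad. 0: open, as it starts, held by a spring, handle leaning 0.6 rad from upright to jig +y. Grows as it goes to jig -y. It resists with about 7 N at the crossbar along its arc (more if pushed level), fading to nothing at the centre, about 0.7; past it the lever snaps on by itself, until the foot lands on the ribs at about 0.87. Let go before, it springs back.
- clamp_bar (a point): Middle of the lever's black crossbar, a round bar 16 mm thick, 76 mm long, along jig x, on a 12 mm stem. Open it is at about jig (0, 73, 125) mm, at the centre (0, 17, 140), shut (0, 2, 137). Push it to jig -y from its +y side with shut fingers from above, tips 20 mm below its middle; more than 20 N between fingers and lever harms the clamp.
- glue_bottle: Green plastic bottle with a white cap, 56 mm across, 150 mm high; origin under its centre. Leave alone.
- lacquer_jar: Brown glass jar, 68 mm across, 110 mm high; origin under its centre. Leave alone.
- brush_cup: White cup, 76 mm across, 95 mm high; origin under its centre. Leave alone.
- paste_bowl: Blue bowl, 100 mm across, 42 mm high; origin under its centre. Leave alone.
- paste_brush: Brush 200 mm long lying on the bench. Leave alone.
- weight_block: Dark steel block 90 x 50 x 30 mm; origin under its centre. Leave alone.
- guard_stick: Flat wooden stick 18 x 210 x 8 mm; origin under its centre. Leave alone.
Mind the look-alikes: they are no part of the job. Several things look just like the ribs: the one meant starts farthest to the robot's right.

How it is judged (in metres and radians):
On the way, in this order (a step that is already met when the one before it is completed fails the run):
1. the ribs lie in the channel, home against the stop screw, pressed on it with more than 6 N for 0.2 s (y of ribs in the frame of jig above -0.095 m and x of ribs in the frame of jig between -0.006 and 0.006 m and z of ribs in the frame of jig between 0.013 and 0.019 m and angle between ribs's own z axis and vertical below 0.06 rad and contact force between ribs and end_stop above 6 N), for 0.2 s.
2. the lever is past its centre and shut, its foot on the ribs (value of joint clamp above 0.8 rad and contact force between clamp and ribs above 2 N), for 0.2 s.
At the end, for the whole second after the job is handed in: The ribs lie flat on the channel floor, within 6 mm of its middle line and still up by the stop screw (origin above jig y -95 mm), at rest; the clamp lever is shut (above 0.8 rad) with its foot pressing on the ribs with more than 2 N (all of step 2 and y of ribs in the frame of jig above -0.095 m and x of ribs in the frame of jig between -0.006 and 0.006 m and z of ribs in the frame of jig between 0.013 and 0.019 m and angle between ribs's own z axis and vertical below 0.06 rad and linear speed of ribs below 0.02 m/s); the robot touches nothing.
It fails at once if the ribs are pressed against the stop screw with more than 17 N (contact force between ribs and end_stop above 17 N).
It fails at once if the fingers push the lever with more than 20 N (contact force between the fingers and clamp above 20 N).
It fails at once if another thing on the bench is moved more than 20 mm (distance of any of glue_bottle, lacquer_jar, brush_cup, paste_bowl, paste_brush, weight_block, guard_stick from where it was at the start of the episode above 0.02 m).
It also fails if it takes over 72 s, if anything falls off the work surface, if the arm or the gripper's body presses on something with over 40 N, if the wrist force passes 120 N, or if a joint passes its speed limit or range.

## Working session

There is one attempt and no reset: what is moved stays moved. The work goes in short steps, Python scripts to look and compute and a tool call to move; the robot and the scene stay as the last step left them, time stands still between calls to the robot, and variables do not carry over. Pictures are saved under pics/ and viewed, at most 10 in all, crops included, and the job is handed in when it is done.

Besides the shell and the picture viewer there is one more tool, called after "Emit:" by a JSON object that holds its "method" and its "body", one argument or row to a line. jog_arm: Moves the arm, as the interface text tells. Its arguments: {"type":"object","properties":{"deltas":{"type":"array"},"force":{"type":"number"}},"required":["deltas"]}

```bash
mkdir -p pics
cat > h.py <<'E'
import numpy as np, cv2
from plant import r
def ray(cam,u,v):
    c=r.camera_info(cam); V=np.array(c["view"])
    xd=(u-c["cx"])/c["fx"]; yd=(v-c["cy"])/c["fy"]
    x,y=xd,yd
    for _ in range(30):
        s=1+c["k1"]*(x*x+y*y); x,y=xd/s,yd/s
    d=V[:3,:3].T@np.array([x,-y,-1.]); o=-V[:3,:3].T@V[:3,3]
    return o,d/np.linalg.norm(d)
def plane(cam,u,v,z):
    o,d=ray(cam,u,v); return o+d*(z-o[2])/d[2]
def proj(cam,P):
    c=r.camera_info(cam); V=np.array(c["view"]); p=V[:3,:3]@np.array(P)+V[:3,3]
    x,y=p[0]/-p[2],-p[1]/-p[2]; s=1+c["k1"]*(x*x+y*y)
    return np.array([c["cx"]+c["fx"]*x*s,c["cy"]+c["fy"]*y*s])
E
python3 - <<'E'
from h import *
for n in ["scene","top"]:
    cv2.imwrite(f"pics/{n}0.png",r.capture(n)); o,d=ray(n,320,200); print(n,o,d)
print(r.get_state())
E
```

```text
scene [1.27343641 0.23528107 0.60838958] [-0.7755685  -0.33982937 -0.53198637]
top [ 0.46346584 -0.06393861  1.40911502] [ 0.06404522 -0.02799084 -0.99755437]
{'time_s': 0.1, 'joints': array([-5.36232460e+01,  2.05855583e+01,  6.39955460e-01, -1.77706915e-02,
       -7.01348571e+01, -1.65072603e+01]), 'qd': array([-8.41430643e-03,  5.50709496e-02,  1.37742644e-01,  1.53081753e-01,
        1.39370845e-02,  7.12890425e-05]), 'joint_torque': array([-4.54158826e-04, -5.84162521e+01,  2.93749273e+01,  7.01536685e+00,
        1.01467530e-02, -9.03086902e-05]), 'tcp_pos': array([ 0.22926767, -0.63444861,  0.24474334]), 'eef_rot': array([ 1.79918109e+02, -6.84563798e-03, -1.60136552e+02]), 'contact_force': array([ 0.52794775, -0.62774229, -0.3856785 ]), 'moment': array([-0.00251958, -0.01930134, -0.0086805 ]), 'gripper_force': 0.0, 'gripper_width': 0.08778642428783148}
```

View pics/top0.png

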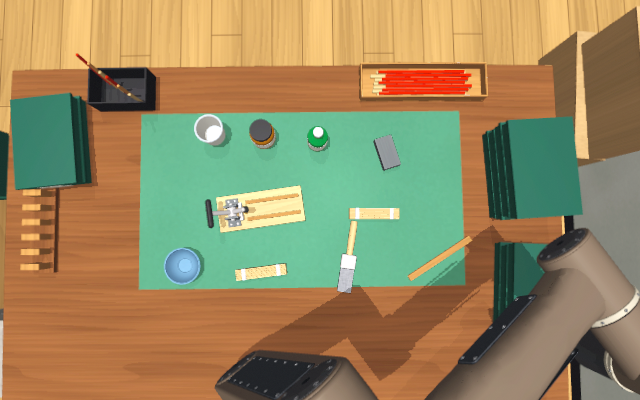

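View pics/scene0.png

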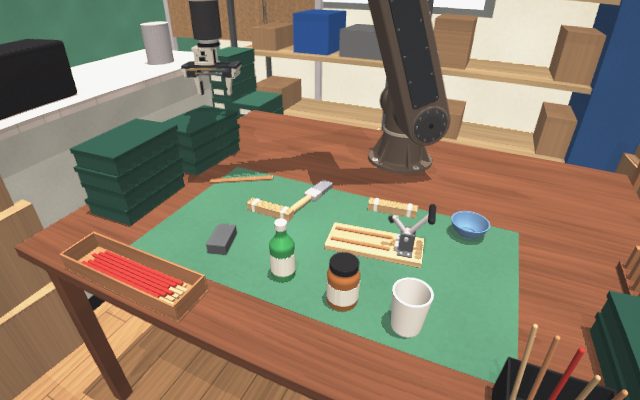

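The top picture shows the jig at about (260,209) with its crossbar at (210,213). Two banded bundles are in view, at (374,214) and (261,272). Possible confusions are those two, the guard stick (440,258), the jig's pale rails (270,208) and the brush (350,240). I'll measure all of them and check which bundle is rightmost.

```bash
cat > m.py <<'E'
from h import *
im=cv2.imread("pics/top0.png"); hsv=cv2.cvtColor(im,cv2.COLOR_BGR2HSV)
mat=cv2.inRange(hsv,(60,60,40),(90,255,255))
roi=np.zeros(mat.shape,np.uint8); roi[115:287,142:463]=255
fg=cv2.bitwise_and(cv2.bitwise_not(mat),roi)
fg=cv2.morphologyEx(fg,cv2.MORPH_OPEN,np.ones((3,3)))
Z={'a':0.026}
for c in cv2.findContours(fg,cv2.RETR_EXTERNAL,cv2.CHAIN_APPROX_NONE)[0]:
    if cv2.contourArea(c)<80: continue
    (u,v),s,a=cv2.minAreaRect(c); b=cv2.boxPoints(((u,v),s,a))
    for z in (0.016,0.026):
        w=np.array([plane("top",*p,z)[:2] for p in b])
        e1=w[1]-w[0]; e2=w[2]-w[1]
        L=e1 if np.linalg.norm(e1)>np.linalg.norm(e2) else e2
        print(np.round((u,v),1),"z",z,"c",np.round(w.mean(0),4),"sides",np.round([np.linalg.norm(e1),np.linalg.norm(e2)],4),"ang",round(np.degrees(np.arctan2(L[1],L[0])),2))
cv2.imwrite("pics/crop.png",np.hstack([cv2.resize(im[190:240,195:315],None,fx=6,fy=6,interpolation=cv2.INTER_CUBIC)]))
cv2.imwrite("pics/crop2.png",cv2.resize(im[195:285,225:425],None,fx=4,fy=4,interpolation=cv2.INTER_CUBIC))
E
python3 m.py
```

```text
[260.6 271.6] z 0.016 c [0.3557 0.0645] sides [0.1436 0.0326] ang -83.29
[260.6 271.6] z 0.026 c [0.3564 0.0636] sides [0.1426 0.0324] ang -83.29
[182. 266.] z 0.016 c [0.3735 0.2834] sides [0.1007 0.0994] ang -90.58
[182. 266.] z 0.026 c [0.3741 0.2809] sides [0.1    0.0987] ang -90.58
[436.  260.2] z 0.016 c [ 0.3804 -0.4259] sides [0.186  0.0201] ang -58.1
[436.  260.2] z 0.026 c [ 0.381  -0.4233] sides [0.1847 0.0199] ang -58.1
[349.  253.8] z 0.016 c [ 0.402  -0.1821] sides [0.1857 0.0429] ang -9.12
[349.  253.8] z 0.026 c [ 0.4025 -0.1812] sides [0.1844 0.0425] ang -9.12
[374.  213.5] z 0.016 c [ 0.5131 -0.2543] sides [0.141  0.0309] ang -90.7
[374.  213.5] z 0.026 c [ 0.5128 -0.253 ] sides [0.14   0.0307] ang -90.7
[255.  209.3] z 0.016 c [0.5289 0.0793] sides [0.2724 0.1022] ang -82.49
[255.  209.3] z 0.026 c [0.5284 0.0783] sides [0.2705 0.1015] ang -82.49
[386.7 151.9] z 0.016 c [ 0.6875 -0.2942] sides [0.0527 0.0913] ang -163.14
[386.7 151.9] z 0.026 c [ 0.6859 -0.2926] sides [0.0523 0.0906] ang -163.14
[262. 134.] z 0.016 c [0.7426 0.0591] sides [0.074  0.0806] ang 179.68
[262. 134.] z 0.026 c [0.7406 0.0582] sides [0.0735 0.08  ] ang 179.68
[460.5 137. ] z 0.016 c [ 0.729  -0.5078] sides [0.0087 0.1277] ang 177.7
[460.5 137. ] z 0.026 c [ 0.7271 -0.5046] sides [0.0087 0.1268] ang 177.7
[209. 130.] z 0.016 c [0.7559 0.2097] sides [0.0856 0.0865] ang -179.77
[209. 130.] z 0.026 c [0.7538 0.2077] sides [0.085  0.0859] ang -179.77
```

View pics/crop2.png

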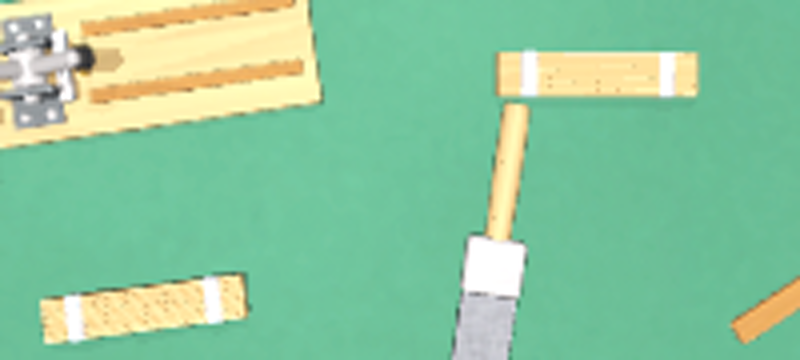

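View pics/crop.png

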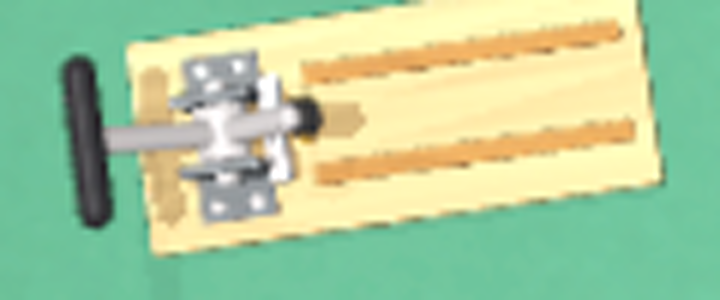

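The ribs I want are the bundle at (374,213): it's furthest right (y ≈ -0.253) and striped lengthwise, whereas the decoy at (261,272) is hatched diagonally. In the crop the jig's stop end faces image left (+y), with the foot over the channel. Next I'll fit the jig frame.

```bash
cat > j.py <<'E'
from h import *
im=cv2.imread("pics/top0.png"); hsv=cv2.cvtColor(im,cv2.COLOR_BGR2HSV)
roi=np.zeros(hsv.shape[:2],np.uint8); roi[180:238,200:312]=255
# pale base
wood=cv2.inRange(hsv,(10,25,150),(32,255,255))&roi
n,l,st,_=cv2.connectedComponentsWithStats(wood); k=1+np.argmax(st[1:,4])
pts=cv2.findNonZero((wood>0).astype(np.uint8))
rect=cv2.minAreaRect(pts); b=cv2.boxPoints(rect)
w=np.array([plane("top",*p,0.016)[:2] for p in b]); print("base",np.round(rect[0],1),w.round(4).tolist())
c=w.mean(0); e=[w[1]-w[0],w[2]-w[1]]; L=max(e,key=np.linalg.norm); L=L*np.sign(L[1])
psi=np.degrees(np.arctan2(-L[0],L[1])); print("sides",[round(np.linalg.norm(x),4) for x in e],"psi",psi)
# orange rails
rl=cv2.inRange(hsv,(8,110,120),(18,255,255))&roi; rl[:,:243]=0
n,l,st,ce=cv2.connectedComponentsWithStats(rl)
R=[]
for i in range(1,n):
    if st[i,4]<40: continue
    p=np.argwhere(l==i)[:,::-1]; P=np.array([plane("top",*q,0.022)[:2] for q in p])
    m=P.mean(0); d=np.linalg.svd(P-m)[2][0]; d*=np.sign(d[1]); t=(P-m)@d
    a=np.degrees(np.arctan2(-d[0],d[1])); R.append((m,a)); print("rail",m.round(4),"psi",round(a,2),"len",t.min().round(4),t.max().round(4),st[i,4])
psi=np.mean([a for _,a in R]); s=np.radians(psi); jy=np.array([-np.sin(s),np.cos(s)]); jx=np.array([np.cos(s),np.sin(s)])
print("psi rails",psi,"jx: rails",[round(m@jx,4) for m,_ in R],"base",round(c@jx,4))
print("base y range",(w@jy).min(),(w@jy).max())
o=np.mean([m@jx for m,_ in R])*jx+((w@jy).mean()+0.05)*jy
print("jig origin",o.round(4))
for n_,p in dict(bar=(0,.073,.125),end=(0,-.17,.016),foot=(0,-.018,.096)).items():
    q=np.append(o+jx*p[0]+jy*p[1],p[2]); print(n_,q.round(4),proj("top",q).round(1),proj("scene",q).round(1))
E
python3 j.py
```

```text
base [260.1 208.6] [[0.5644, 0.1913], [0.5959, -0.0473], [0.4969, -0.0603], [0.4659, 0.177]]
sides [np.float64(0.2407), np.float64(0.0998)] psi 7.511125356003501
rail [0.5586 0.0334] psi 7.36 len -0.0754 0.0735 172
rail [0.512  0.0289] psi 7.44 len -0.0763 0.0706 172
psi rails 7.396328806386428 jx: rails [np.float64(0.5582), np.float64(0.5115)] base 0.5347
base y range -0.12378524302436292 0.11703449632847321
jig origin [0.5245 0.1148]
bar [0.5151 0.1872 0.125 ] [209.  213.2] [432.5 214.4]
end [ 0.5463 -0.0538  0.016 ] [302.5 202.5] [329.8 232.9]
foot [0.5268 0.0969 0.096 ] [245.3 208.8] [391.7 217.9]
```

Emit:
{"method": "jog_arm", "body": {
  "deltas": [
    [[1,3,4,0,0.17],[1,4,5,0,0.17],[1,4,5,0,0.17],[1,4,5,0,0.17],[1,4,5,0,0.17],[1,4,5,0,0.17],[1,3,5,0,0.17],[1,2,4,0,0.02]]
  ]
}}

```text
time_s: 1.1
tcp_pos: [0.5055, -0.2586, 0.2452]
eef_rot: [180.0, 0.0, -90.6]
contact_force: [0.3, -0.1, 0.1]
gripper_width: 0.0873
gripper_force: 0.0
```

Emit:
{"method": "jog_arm", "body": {
  "deltas": [
    [[1,0.7,-1.4,-4,0],[1,0,0,-5,0],[1,0,0,-5,0],[1,0,0,-4,0],[1,0,0,-2,0],[1,0,0,-1,0],[1,0,0,-0.6,0],[1,0,0,0,0]]
  ],
  "force": 35
}}

```text
time_s: 2.1
tcp_pos: [0.5119, -0.2748, 0.0299]
eef_rot: [-180.0, -0.0, -90.8]
contact_force: [0.7, -0.5, 0.4]
gripper_width: 0.0878
gripper_force: 0.0
```

Emit:
{"method": "jog_arm", "body": {
  "deltas": [
    [[-1,0,0,0,0],[-1,0,0,0,0],[-1,0,0,0,0],[-1,0,0,0,0],[-1,0,0,0,0],[-1,0,0,0,0]]
  ]
}}

```text
time_s: 2.85
tcp_pos: [0.5117, -0.2748, 0.0296]
eef_rot: [-180.0, -0.0, -90.8]
contact_force: [0.6, -0.2, -0.7]
gripper_width: 0.0332
gripper_force: 0.2
```

Emit:
{"method": "jog_arm", "body": {
  "deltas": [
    [[-1,0,0,0,0],[-1,0,0,0,0],[-1,0,0,0,0]]
  ]
}}

```text
time_s: 3.22
tcp_pos: [0.5117, -0.2748, 0.0296]
eef_rot: [-180.0, -0.0, -90.8]
contact_force: [0.6, -0.1, -0.8]
gripper_width: 0.0298
gripper_force: 34.9
```

Emit:
{"method": "jog_arm", "body": {
  "deltas": [
    [[-1,0,0,1,0],[-1,0,0,2,0],[-1,0,0,3,0],[-1,0,0,3,0],[-1,0,0,0,0]]
  ]
}}

```text
time_s: 3.85
tcp_pos: [0.5131, -0.2752, 0.1227]
eef_rot: [-179.7, -0.1, -90.8]
contact_force: [-0.9, -0.2, -1.7]
gripper_width: 0.0297
gripper_force: 34.9
```

Run:
```python
from h import *
im=r.capture("scene"); cv2.imwrite("pics/s1.png",cv2.resize(im[100:300,180:480],(800,533)))
s=r.get_state(); print(s["gripper_width"],s["gripper_force"],s["tcp_pos"],s["contact_force"])
```

```text
0.030105648454387915 34.90579068660736 [ 0.51204305 -0.27481561  0.12102063] [ 0.056204    0.10111138 -1.42585252]
```

View pics/s1.png

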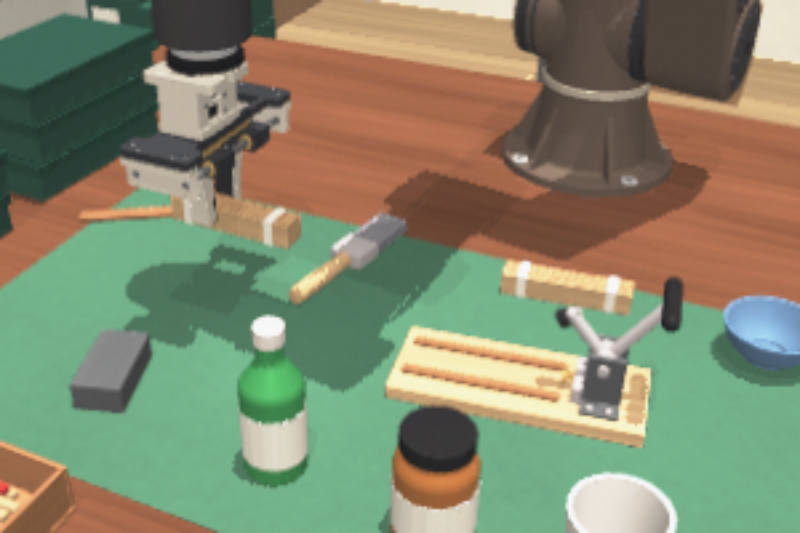

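The ribs are held level in the gripper and nothing else has moved. Next: carry them over the rear of the channel.

Emit:
{"method": "jog_arm", "body": {
  "deltas": [
    [[-1,0.3,3,0,0.02],[-1,0.6,5,0,0.03],[-1,0.6,5,0,0.03],[-1,0.6,5,0,0.03],[-1,0.6,4.5,-1,0.03],[-1,0.4,2.4,-2,0.003],[-1,0,0,-1,0],[-1,0,0,0,0]]
  ]
}}

```text
time_s: 4.9
tcp_pos: [0.5414, -0.0263, 0.0783]
eef_rot: [179.8, -0.0, -82.6]
contact_force: [-0.0, -0.6, -1.8]
gripper_width: 0.0299
gripper_force: 34.9
```

```bash
cat >> h.py <<'E'
S=np.radians(7.42); JO=np.array([.5245,.1148,0]); JX=np.array([np.cos(S),np.sin(S),0]); JY=np.array([-np.sin(S),np.cos(S),0])
def tojig(p): d=np.array(p)-JO; return np.array([d@JX,d@JY,d[2]])
def rep():
    s=r.get_state(); f=s["contact_force"]
    print("t",round(s["time_s"],2),"tcp jig mm",(tojig(s["tcp_pos"])*1e3).round(1),"F jig",np.round([f@JX,f@JY,f[2]],1),"yaw",round(s["eef_rot"][2],2),"w",round(s["gripper_width"]*1e3,1))
E
python3 - <<'E'
from h import *
im=r.capture("top"); rep(); r.capture("scene")
cv2.imwrite("pics/t2.png",cv2.resize(im[180:240,195:345],None,fx=5,fy=5,interpolation=cv2.INTER_CUBIC))
E
```

```text
t 4.95 tcp jig mm [  -0.9 -142.4   79. ] F jig [ 0.3  0.  -1. ] yaw -82.64 w 29.5
```

View pics/t2.png

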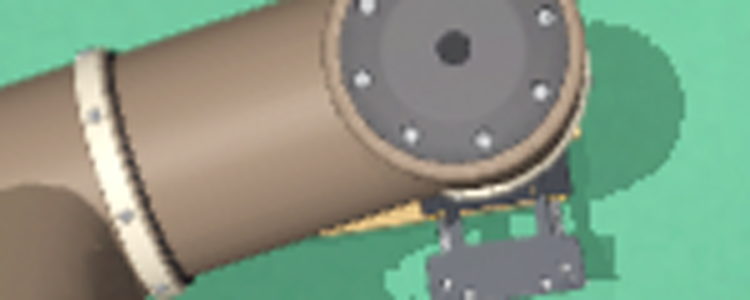

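The arm blocks the top view, so it shows only the wrist over the jig. I'll correct 1 mm sideways, then lower carefully by force.

Emit:
{"method": "jog_arm", "body": {
  "deltas": [
    [[-1,0.1,0,-1.5,0],[-1,0,0,-1,0],[-1,0,0,-0.4,0],[-1,0,0,0,0]]
  ]
}}

```text
time_s: 5.5
tcp_pos: [0.5434, -0.026, 0.0501]
eef_rot: [179.9, -0.0, -82.6]
contact_force: [0.2, 0.3, -1.8]
gripper_width: 0.0299
gripper_force: 34.9
```

Run:
```python
from h import *
im=r.capture("scene"); rep()
cv2.imwrite("pics/s3.png",cv2.resize(im[170:280,290:450],None,fx=5,fy=5,interpolation=cv2.INTER_CUBIC))
```

```text
t 5.55 tcp jig mm [   0.8 -141.9   50.5] F jig [-0.7  1.  -0.3] yaw -82.61 w 29.6
```

View pics/s3.png

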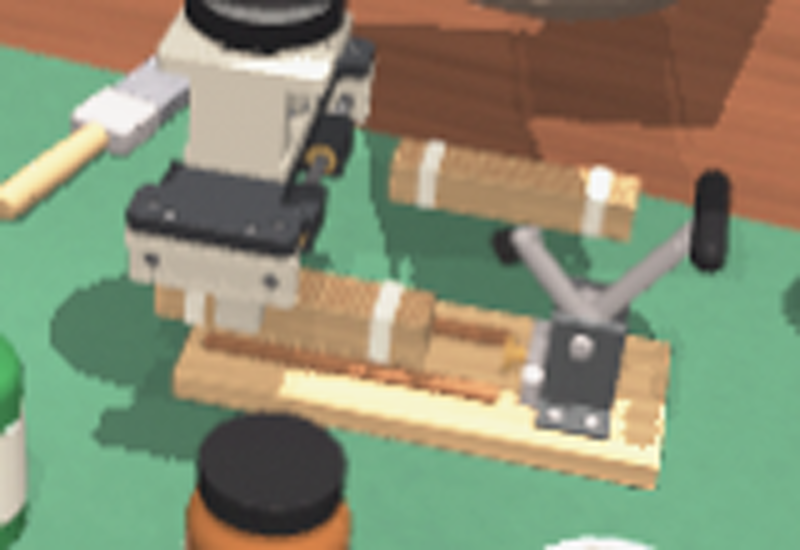

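The ribs sit between the rails just above the floor. The brass screw at crop (515,355) is ahead of their end, which is at (430,330). Lowering the last few millimetres now.

Emit:
{"method": "jog_arm", "body": {
  "deltas": [
    [[-1,0,0,-0.2,0],[-1,0,0,-0.1,0],[-1,0,0,-0.1,0],[-1,0,0,0,0],[-1,0,0,0,0]]
  ]
}}

```text
time_s: 6.18
tcp_pos: [0.5437, -0.0258, 0.0466]
eef_rot: [-180.0, 0.0, -82.6]
contact_force: [0.4, -0.1, -0.9]
gripper_width: 0.0295
gripper_force: 34.9
```

Emit:
{"method": "jog_arm", "body": {
  "deltas": [
    [[-1,0,0,-0.1,0],[-1,0,0,0,0],[-1,0,0,0,0]]
  ]
}}

```text
time_s: 6.55
tcp_pos: [0.5437, -0.0258, 0.0456]
eef_rot: [-180.0, 0.0, -82.6]
contact_force: [0.8, 0.8, -0.3]
gripper_width: 0.0295
gripper_force: 34.9
```

Emit:
{"method": "jog_arm", "body": {
  "deltas": [
    [[-1,0,0,-0.05,0],[-1,0,0,0,0],[-1,0,0,0,0]]
  ]
}}

```text
time_s: 6.92
tcp_pos: [0.5437, -0.0258, 0.0455]
eef_rot: [-180.0, -0.0, -82.6]
contact_force: [-2.6, 1.7, 6.8]
gripper_width: 0.0295
gripper_force: 34.9
```

```bash
python3 -c "
from h import *
rep()"
```

```text
t 6.92 tcp jig mm [   0.9 -141.9   45.5] F jig [-2.4  2.   6.8] yaw -82.6 w 29.5
```

The floor contact reads 6.8 N, so I'll ease off slightly. Sliding with a light 4 N grip lets the pads slip before the screw force can get high.

Emit:
{"method": "jog_arm", "body": {
  "deltas": [
    [[-1,-0.05,0,0.04,0],[-1,0,0,0,0],[-1,0,0,0,0]]
  ],
  "force": 4
}}

```text
time_s: 7.3
tcp_pos: [0.5432, -0.0258, 0.0455]
eef_rot: [-180.0, -0.0, -82.6]
contact_force: [0.7, -0.3, 1.8]
gripper_width: 0.0303
gripper_force: 4.0
```

Emit:
{"method": "jog_arm", "body": {
  "deltas": [
    [[-1,-0.05,0.4,0,0],[-1,-0.05,0.4,0,0],[-1,-0.05,0.4,0,0],[-1,-0.05,0.4,0,0],[-1,-0.05,0.4,0,0],[-1,-0.05,0.3,0,0],[-1,0,0.1,0,0],[-1,0,0,0,0]]
  ]
}}

```text
time_s: 8.3
tcp_pos: [0.5401, -0.0016, 0.0455]
eef_rot: [-180.0, 0.0, -82.6]
contact_force: [-1.0, 0.2, 2.8]
gripper_width: 0.0302
gripper_force: 4.0
```

```bash
python3 -c "
from h import *
rep()"
```

```text
t 8.3 tcp jig mm [   0.4 -117.4   45.5] F jig [-1.   0.3  2.8] yaw -82.6 w 30.2
```

Emit:
{"method": "jog_arm", "body": {
  "deltas": [
    [[-1,0,0.05,0,0],[-1,-0.03,0.05,0,0],[-1,0,0.05,0,0],[-1,0,0.05,0,0],[-1,0,0.05,0,0]]
  ]
}}

```text
time_s: 8.93
tcp_pos: [0.5398, 0.0007, 0.0455]
eef_rot: [-180.0, -0.0, -82.6]
contact_force: [-0.2, -3.5, 3.6]
gripper_width: 0.0305
gripper_force: 4.0
```

Emit:
{"method": "jog_arm", "body": {
  "deltas": [
    [[-1,0,0.05,0,0],[-1,-0.03,0.05,0,0],[-1,0,0.05,0,0],[-1,0,0.05,0,0],[-1,0,0.05,0,0]]
  ]
}}

```text
time_s: 9.55
tcp_pos: [0.5395, 0.0032, 0.0455]
eef_rot: [180.0, -0.0, -82.6]
contact_force: [1.0, -3.6, 4.4]
gripper_width: 0.0298
gripper_force: 4.0
```

Run:
```python
from h import *
im=r.capture("scene"); rep()
cv2.imwrite("pics/s4.png",cv2.resize(im[190:270,330:450],None,fx=6.5,fy=6.5,interpolation=cv2.INTER_CUBIC))
for y in (-22,-27,-10,0):
    print(y,proj("scene",JO+JY*y/1e3+np.array([0,0,.028])).round(1), proj("scene",JO+JY*y/1e3+JX*.015+np.array([0,0,.042])).round(1))
```

```text
t 9.6 tcp jig mm [   0.5 -112.5   45.5] F jig [ 0.3 -3.7  4. ] yaw -82.61 w 29.8
-22 [387.  239.9] [386.7 239. ]
-27 [385.  239.6] [384.7 238.7]
-10 [391.8 240.8] [391.6 240. ]
0 [395.8 241.6] [395.7 240.7]
```

View pics/s4.png

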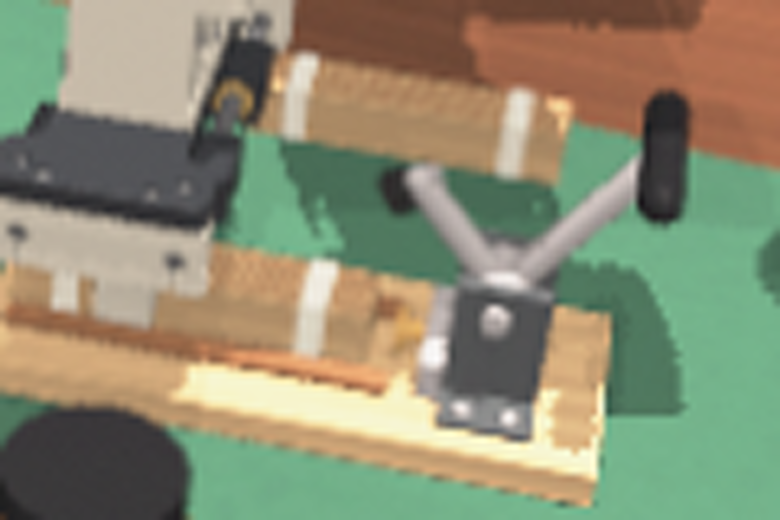

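The ribs' end is at about crop (378,320), i.e. jig y ≈ -19 to -20. The brass head starts at crop (395,325), so there's still a gap of several mm and the 3.6 N is just floor friction. I'll unload z a little and continue.

Emit:
{"method": "jog_arm", "body": {
  "deltas": [
    [[-1,0,0.05,0.03,0],[-1,-0.03,0.05,0,0],[-1,0,0.05,0,0],[-1,0,0.05,0,0],[-1,0,0,0,0]]
  ]
}}

```text
time_s: 10.22
tcp_pos: [0.539, 0.0054, 0.0456]
eef_rot: [180.0, 0.0, -82.6]
contact_force: [-0.4, 0.7, -1.6]
gripper_width: 0.03
gripper_force: 4.0
```

Emit:
{"method": "jog_arm", "body": {
  "deltas": [
    [[-1,0,0.05,0,0],[-1,-0.02,0.05,0,0],[-1,0,0.05,0,0],[-1,0,0.05,0,0],[-1,0,0,0,0]]
  ]
}}

```text
time_s: 10.85
tcp_pos: [0.539, 0.0073, 0.0458]
eef_rot: [-180.0, 0.0, -82.6]
contact_force: [-0.2, 0.2, -0.4]
gripper_width: 0.0296
gripper_force: 4.0
```

Emit:
{"method": "jog_arm", "body": {
  "deltas": [
    [[-1,0,0.05,0,0],[-1,-0.02,0.05,0,0],[-1,0,0.05,0,0],[-1,0,0,0,0]]
  ]
}}

```text
time_s: 11.35
tcp_pos: [0.5388, 0.0088, 0.0457]
eef_rot: [-180.0, 0.0, -82.6]
contact_force: [-0.0, -0.4, -0.3]
gripper_width: 0.03
gripper_force: 4.0
```

Emit:
{"method": "jog_arm", "body": {
  "deltas": [
    [[-1,0,0.05,0,0],[-1,-0.02,0.05,0,0],[-1,0,0.05,0,0],[-1,0,0,0,0]]
  ]
}}

```text
time_s: 11.85
tcp_pos: [0.5386, 0.0103, 0.0458]
eef_rot: [-180.0, -0.0, -82.6]
contact_force: [-1.0, -0.6, -1.4]
gripper_width: 0.03
gripper_force: 4.0
```

Emit:
{"method": "jog_arm", "body": {
  "deltas": [
    [[-1,0,0.05,0,0],[-1,-0.02,0.05,0,0],[-1,0,0.05,0,0],[-1,0,0,0,0]]
  ]
}}

```text
time_s: 12.35
tcp_pos: [0.5384, 0.0118, 0.0458]
eef_rot: [180.0, 0.0, -82.6]
contact_force: [0.2, 0.3, -1.2]
gripper_width: 0.0302
gripper_force: 4.0
```

Emit:
{"method": "jog_arm", "body": {
  "deltas": [
    [[-1,0,0.05,0,0],[-1,-0.02,0.05,0,0],[-1,0,0.05,0,0],[-1,0,0,0,0]]
  ]
}}

```text
time_s: 12.85
tcp_pos: [0.5383, 0.0126, 0.0459]
eef_rot: [180.0, -0.0, -82.6]
contact_force: [1.3, -4.6, -0.9]
gripper_width: 0.0304
gripper_force: 4.0
```

Emit:
{"method": "jog_arm", "body": {
  "deltas": [
    [[-1,0,0.05,0,0],[-1,-0.02,0.05,0,0],[-1,0,0.05,0,0],[-1,0,0,0,0]]
  ]
}}

```text
time_s: 13.35
tcp_pos: [0.5381, 0.014, 0.0459]
eef_rot: [180.0, -0.0, -82.6]
contact_force: [1.1, -6.7, -0.4]
gripper_width: 0.03
gripper_force: 4.0
```

That's contact: the force rose to 6.7 N and the pads slipped at 4 N grip, a ratio of about 1.67. A 7 N grip therefore caps the push near 11–12 N.

Emit:
{"method": "jog_arm", "body": {
  "deltas": [
    [[-1,0,0,0,0],[-1,0,0,0,0],[-1,0,0.03,0,0],[-1,0,0,0,0]]
  ],
  "force": 7
}}

```text
time_s: 13.85
tcp_pos: [0.5382, 0.0141, 0.0459]
eef_rot: [180.0, -0.1, -82.6]
contact_force: [3.1, -6.8, -0.5]
gripper_width: 0.0298
gripper_force: 7.0
```

Emit:
{"method": "jog_arm", "body": {
  "deltas": [
    [[-1,0,0.03,0,0],[-1,0,0,0,0],[-1,0,0,0,0]]
  ]
}}

```text
time_s: 14.22
tcp_pos: [0.5381, 0.0141, 0.046]
eef_rot: [180.0, -0.1, -82.6]
contact_force: [3.0, -9.6, -0.4]
gripper_width: 0.0298
gripper_force: 7.0
```

Emit:
{"method": "jog_arm", "body": {
  "deltas": [
    [[-1,0,0.02,0,0],[-1,0,0,0,0],[-1,0,0,0,0],[-1,0,0,0,0]]
  ]
}}

```text
time_s: 14.72
tcp_pos: [0.5382, 0.0141, 0.046]
eef_rot: [180.0, -0.1, -82.6]
contact_force: [3.2, -9.7, -0.3]
gripper_width: 0.0297
gripper_force: 7.0
```

Emit:
{"method": "jog_arm", "body": {
  "deltas": [
    [[-1,0,0,0,0],[-1,0,0,0,0],[-1,0,0,0,0]]
  ]
}}

```text
time_s: 15.1
tcp_pos: [0.5382, 0.0141, 0.046]
eef_rot: [180.0, -0.1, -82.6]
contact_force: [2.4, -9.6, -0.2]
gripper_width: 0.0298
gripper_force: 7.0
```

```bash
python3 -c "
from h import *
rep(); print(r.get_state()['moment'])"
```

```text
t 15.1 tcp jig mm [   0.5 -101.6   46. ] F jig [ 1.2 -9.8 -0.2] yaw -82.62 w 29.8
[-3.82131522 -1.06352936 -0.08840871]
```

About 10 N has been held steadily for over a second. Now I'll open the gripper, lift clear and check the ribs from above.

Emit:
{"method": "jog_arm", "body": {
  "deltas": [
    [[-0.1,0,0,0,0],[0.1,0,0,0,0],[0.1,0,0,0,0],[0.1,0,0,1,0],[0.1,0,-1,4,0],[0.1,0,-2,5,0],[0.1,0,-2,5,0],[0.1,0,0,1,0]]
  ]
}}

```text
time_s: 16.1
tcp_pos: [0.5397, -0.0351, 0.2104]
eef_rot: [-179.6, 0.0, -82.7]
contact_force: [1.1, 0.4, -0.1]
gripper_width: 0.0478
gripper_force: 0.0
```

Emit:
{"method": "jog_arm", "body": {
  "deltas": [
    [[-1,0,-5,1,0],[-1,0,-5,1,0],[-1,0,-5,0,0],[-1,0,-5,0,0],[-1,0,-2,0,0],[-1,0,0,0,0]]
  ]
}}

```text
time_s: 16.85
tcp_pos: [0.5376, -0.2552, 0.2252]
eef_rot: [179.9, 0.0, -82.7]
contact_force: [0.7, -0.0, -0.1]
gripper_width: 0.0007
gripper_force: 0.0
```

Run:
```python
from h import *
im=r.capture("top"); sc=r.capture("scene"); rep()
a=cv2.resize(im[185:240,195:320],(800,352),interpolation=cv2.INTER_CUBIC)
b=cv2.resize(sc[190:270,330:450],None,fx=3,fy=3,interpolation=cv2.INTER_CUBIC)
v=np.zeros((600,800,3),np.uint8); v[:352]=a; v[352:592,:360]=b
cv2.imwrite("pics/c5.png",v)
for n,p in dict(front=(0,-.011,.042),rear=(0,-.151,.042)).items(): print(n,proj("top",JO+JX*p[0]+JY*p[1]+np.array([0,0,p[2]])).round(1))
```

```text
t 16.95 tcp jig mm [ -34.3 -367.2  225.5] F jig [-0.5  0.5 -0. ] yaw -82.61 w 0.5
front [245.2 210.1]
rear [295.6 202.9]
```

View pics/c5.png

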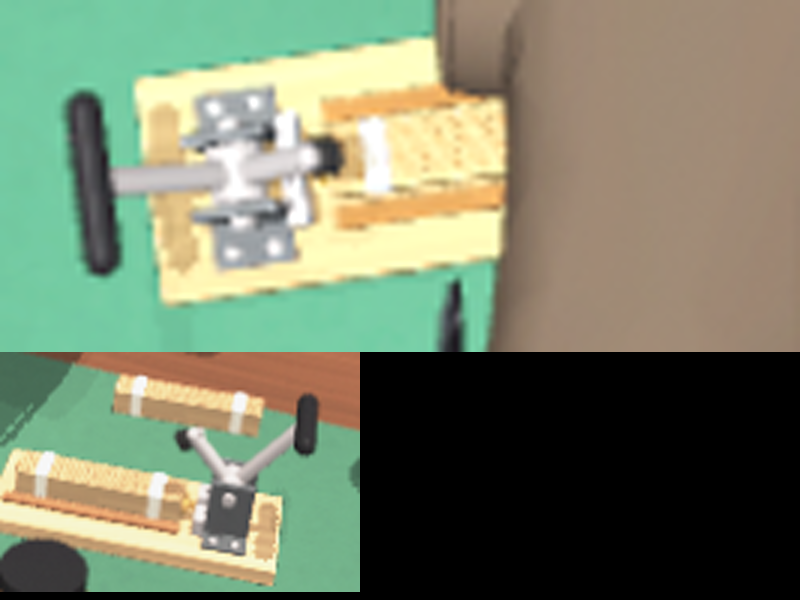

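The ribs lie straight in the channel against the screw, with their end near top-crop x ≈ 322 as predicted. The lever is still open, its crossbar at crop (92,183). I'll carry the shut fingers over to the +y side of the crossbar.

Emit:
{"method": "jog_arm", "body": {
  "deltas": [
    [[-1,-0.3,4,1,0],[-1,-0.4,6,0,0],[-1,-0.4,6,0,0],[-1,-0.4,6,0,0],[-1,-0.4,6,0,0],[-1,-0.4,6,0,0],[-1,-0.4,6,0,0],[-1,0,5,0,0]]
  ],
  "force": 20
}}

```text
time_s: 17.95
tcp_pos: [0.5096, 0.199, 0.2363]
eef_rot: [-180.0, 0.0, -82.4]
contact_force: [1.7, -0.2, 0.6]
gripper_width: 0.0007
gripper_force: 0.0
```

Emit:
{"method": "jog_arm", "body": {
  "deltas": [
    [[-1,0,2.7,0,0],[-1,0,0,0,0]]
  ]
}}

```text
time_s: 18.2
tcp_pos: [0.5099, 0.2254, 0.2356]
eef_rot: [180.0, 0.0, -82.4]
contact_force: [0.4, -0.5, -0.5]
gripper_width: 0.0006
gripper_force: 0.0
```

```bash
python3 -c "
from h import *
rep(); print(JO+JY*.110)"
```

```text
t 18.2 tcp jig mm [-2.000e-01  1.116e+02  2.356e+02] F jig [ 0.3 -0.6 -0.5] yaw -82.36 w 0.6
[0.51029441 0.22387888 0.        ]
```

Emit:
{"method": "jog_arm", "body": {
  "deltas": [
    [[-1,0,0,-4,0],[-1,0,0,-4,0],[-1,0,0,-2,0],[-1,0,0,-1.15,0],[-1,0.1,-0.8,0,0],[-1,0.1,-0.6,0,0],[-1,0,0,0,0]]
  ]
}}

```text
time_s: 19.08
tcp_pos: [0.5135, 0.2082, 0.1253]
eef_rot: [-179.9, 0.1, -82.7]
contact_force: [-0.3, -1.1, 0.3]
gripper_width: 0.0007
gripper_force: 0.0
```

Emit:
{"method": "jog_arm", "body": {
  "deltas": [
    [[-1,0.02,-0.15,0,0],[-1,0.02,-0.15,0,0],[-1,0,-0.1,0,0],[-1,0,0,0,0]]
  ]
}}

```text
time_s: 19.58
tcp_pos: [0.5136, 0.206, 0.1247]
eef_rot: [-179.9, 0.1, -82.6]
contact_force: [-2.1, 6.7, 1.0]
gripper_width: 0.0001
gripper_force: 3.3
```

```bash
python3 -c "
from h import *
rep()"
```

```text
t 19.57 tcp jig mm [  1.   91.9 124.7] F jig [-1.2  6.9  1. ] yaw -82.59 w 0.1
```

The fingers touched the crossbar at 6.9 N. I'll follow the arc now and check the force after each call.

Emit:
{"method": "jog_arm", "body": {
  "deltas": [
    [[-1,0.02,-0.15,0.1,0],[-1,0.03,-0.2,0.12,0],[-1,0.03,-0.2,0.12,0],[-1,0,0,0,0]]
  ]
}}

```text
time_s: 20.08
tcp_pos: [0.5144, 0.2009, 0.1285]
eef_rot: [-179.9, 0.2, -82.6]
contact_force: [-5.5, 8.2, 4.1]
gripper_width: 0.0003
gripper_force: 4.4
```

```bash
python3 -c "
from h import *
rep()"
```

```text
t 20.07 tcp jig mm [  1.1  86.7 128.5] F jig [-4.4  8.8  4.1] yaw -82.58 w 0.3
```

Emit:
{"method": "jog_arm", "body": {
  "deltas": [
    [[-1,0,-0.2,0.12,0],[-1,0,-0.2,0.12,0],[-1,0.01,-0.2,0.12,0],[-1,0.02,-0.2,0.1,0],[-1,0,0,0,0]]
  ]
}}

```text
time_s: 20.7
tcp_pos: [0.5153, 0.1931, 0.1334]
eef_rot: [-179.8, 0.2, -82.6]
contact_force: [-3.0, 7.8, 5.1]
gripper_width: 0.0004
gripper_force: 4.1
```

```bash
python3 -c "
from h import *
rep()"
```

```text
t 20.7 tcp jig mm [  1.   78.9 133.4] F jig [-2.   8.1  5.1] yaw -82.56 w 0.4
```

Emit:
{"method": "jog_arm", "body": {
  "deltas": [
    [[-1,0.02,-0.25,0.08,0],[-1,0.02,-0.25,0.07,0],[-1,0.03,-0.25,0.07,0],[-1,0.03,-0.25,0.06,0],[-1,0.03,-0.25,0.05,0],[-1,0.03,-0.25,0.05,0],[-1,0,0,0,0]]
  ]
}}

```text
time_s: 21.58
tcp_pos: [0.5178, 0.1782, 0.1377]
eef_rot: [-179.7, 0.2, -82.5]
contact_force: [-0.6, 6.5, 4.8]
gripper_width: 0.0007
gripper_force: 3.4
```

```bash
python3 -c "
from h import *
rep()"
```

```text
t 21.57 tcp jig mm [  1.6  63.7 137.7] F jig [0.3 6.5 4.8] yaw -82.54 w 0.7
```

Emit:
{"method": "jog_arm", "body": {
  "deltas": [
    [[-1,0.03,-0.25,0.04,0],[-1,0.03,-0.25,0.03,0],[-1,0.03,-0.25,0.02,0],[-1,0.03,-0.25,0.02,0],[-1,0.03,-0.25,0.01,0],[-1,0.03,-0.25,0,0],[-1,0,0,0,0]]
  ]
}}

```text
time_s: 22.45
tcp_pos: [0.5176, 0.1605, 0.137]
eef_rot: [180.0, -0.0, -82.6]
contact_force: [1.0, 2.7, 1.7]
gripper_width: 0.0008
gripper_force: 1.0
```

Emit:
{"method": "jog_arm", "body": {
  "deltas": [
    [[-1,0.03,-0.2,0,0],[-1,0.03,-0.2,0,0],[-1,0.02,-0.2,0,0],[-1,0,0,0,0]]
  ]
}}

```text
time_s: 22.95
tcp_pos: [0.5184, 0.1545, 0.137]
eef_rot: [179.9, -0.0, -82.6]
contact_force: [-0.2, 0.2, 0.5]
gripper_width: 0.0001
gripper_force: 0.3
```

```bash
python3 -c "
from h import *
rep()"
```

```text
t 22.95 tcp jig mm [ -1.   40.2 137. ] F jig [-0.2  0.2  0.5] yaw -82.63 w 0.1
```

Emit:
{"method": "jog_arm", "body": {
  "deltas": [
    [[-1,0.02,-0.15,0,0],[-1,0.02,-0.15,0,0],[-1,0.02,-0.15,0,0],[-1,0,0,0,0]]
  ]
}}

```text
time_s: 23.45
tcp_pos: [0.5193, 0.1504, 0.1373]
eef_rot: [180.0, -0.0, -82.6]
contact_force: [-0.4, 0.3, 0.5]
gripper_width: 0.0002
gripper_force: 0.0
```

Run:
```python
from h import *
rep(); sc=r.capture("scene")
cv2.imwrite("pics/s6.png",cv2.resize(sc[170:270,340:460],None,fx=5.5,fy=5.5,interpolation=cv2.INTER_CUBIC))
```

```text
t 23.45 tcp jig mm [ -0.6  35.9 137.3] F jig [-0.4  0.4  0.5] yaw -82.62 w 0.2
```

View pics/s6.png

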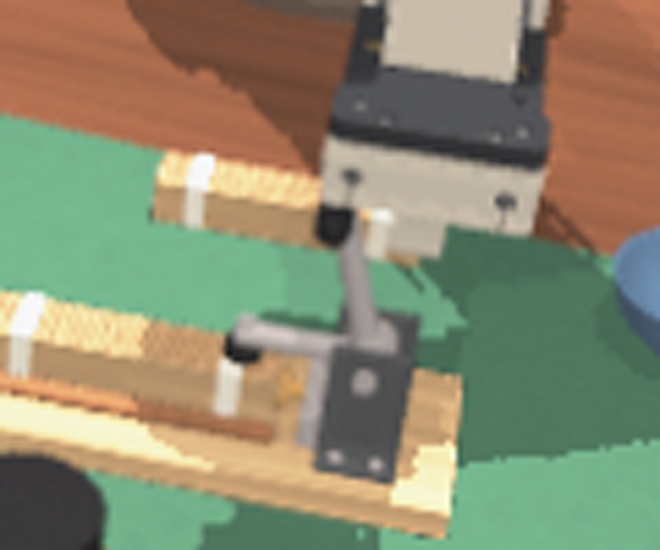

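The handle now leans to -y, its bar at crop (335,225), and the foot at (243,345) is down on the ribs; the finger force is zero. So the clamp has snapped. I'll back away and up, then verify.

Emit:
{"method": "jog_arm", "body": {
  "deltas": [
    [[-1,-0.2,1.5,0,0],[-1,-0.3,2.5,0,0],[-1,0,1,3,0],[-1,0,0,5,0],[-1,0,0,4,0],[-1,0,0,0,0],[-1,0,0,0,0]]
  ]
}}

```text
time_s: 24.38
tcp_pos: [0.5139, 0.201, 0.2569]
eef_rot: [180.0, 0.0, -82.6]
contact_force: [-0.6, 0.2, -0.6]
gripper_width: 0.0001
gripper_force: 0.0
```

Run:
```python
from h import *
rep(); sc=r.capture("scene"); r.capture("top")
for y,z in ((2,137),(7,138.5),(17,140),(73,125)): print(y,proj("scene",JO+JY*y/1e3+np.array([0,0,z/1e3]))-[340,170])
g=sc[190:235,385:425]; m=cv2.inRange(g,(0,0,0),(35,35,35)); p=cv2.findNonZero(m).reshape(-1,2)
n,l,st,ce=cv2.connectedComponentsWithStats(m); print([(s[4],(c+[45,20]).round(1)) for s,c in zip(st[1:],ce[1:]) if s[4]>10])
```

```text
t 24.38 tcp jig mm [  0.6  86.8 256.9] F jig [-0.6  0.3 -0.6] yaw -82.6 w 0.1
2 [62.31136767 34.96179151]
7 [64.55731906 34.77643597]
17 [68.9874634  34.94682335]
73 [92.55065789 44.41980844]Traceback (most recent call last):
  File "<stdin>", line 4, in <module>
AttributeError: 'NoneType' object has no attribute 'reshape'
```

```bash
python3 -c "
from h import *
sc=r.capture('scene'); g=cv2.cvtColor(sc,cv2.COLOR_BGR2GRAY)[190:235,385:450]
n,l,st,ce=cv2.connectedComponentsWithStats((g<55).astype(np.uint8)); print([(int(s[4]),(c+[385,190]).round(1)) for s,c in zip(st[1:],ce[1:]) if s[4]>10])
for y,z in ((2,137),(17,140)): print(proj('scene',JO+JY*y/1e3+np.array([0,0,z/1e3])))
print(r.close_job())"
```

```text
[(99, array([401.5, 204.2]))]
[402.31136767 204.96179151]
[408.9874634  204.94682335]
the job is handed in; nothing more can be done
None
```

The job is handed in: the ribs are home against the stop screw after a steady push of about 10 N, and the clamp has snapped shut on them. The crossbar stayed at its shut position after I backed off, but the hand-in gave no verdict.

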